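# Put the washed cutlery away with its own kind in a push-latch drawer

## Task

Put the washed cutlery away: press the button on top of the wooden cutlery box so that its drawer springs open, lay the fork, the spoon and the teaspoon each in the drawer lane that already holds a piece of the same kind, and push the drawer shut until it latches. Do not knock over or shove aside anything else on the worktop, the box or the hob lid.

Things in the scene. Friction and masses are not known exactly. Their poses are not given: they have to be found in the camera images.
- cutlery_box: Wooden box, fixed: 263 mm deep with its drawer front, 222 wide, 100 high. Origin on its underside; x points into the box, away from its front (which faces the robot, turned up to 0.06 rad); y to its left; it runs from x = -0.145 (drawer front) to 0.118. A spice jar and a salt cellar, up to 110 mm high, stand on the back half of its top (x above 0.025).
- drawer (a joint): Drawer of the box, m: 0 latched shut, 0.226 fully out towards the robot (the box's -x), -0.004 at the inner stop. Unlatched, a spring (2 to 4 N) opens it fully in 1.5 s and keeps it out. To shut it push the front in: 4 N, and 8 to 10 N with short jolts (a force stop trips too early) in the last 15 mm, where the catch snaps over. Push slowly to about -0.002, then let go.
- drawer_front (a point): Middle of the upper edge of the drawer's plain front face, 98 mm above the worktop; the front is 220 mm wide, 92 mm high, 16 mm thick, without handle. x points into the box, z up. Moves with the drawer.
- drawer_tray (a point): Centre of the drawer's inner floor, 18 mm above the worktop; moves with the drawer; axes as the box. Inside: 228 mm along x, 188 across; two dividers 4 mm thick and 24 mm high above the floor at y = +-0.032 make three lanes 60 mm wide centred at y = -0.064, 0 and +0.064; the side and back walls are as low, the front rises 80 mm above the floor. Nothing above it when the drawer is out.
- button_top (a point): Top centre of the round steel push button (26 mm wide, 12 mm proud) in the top of the box near its front, 112 mm above the worktop; z up. Press straight down about 8 mm of its 9 mm travel (2 N rising to 5 N); it springs back.
- chopping_board: Dark wooden chopping board lying on the closed glass hob lid, fixed: 245 x 310 x 16 mm, its flat top at z = 0.076. Origin under its centre, at z = 0.060. Left of it on the lid stands a mug 98 mm high, behind it the timer, a spice jar and, far left, a cereal box 260 mm high.
- fork: On the dark chopping board: steel fork, 198 mm long, 27 mm at its widest, 17 mm high at the arch of the neck, lying flat. Origin: middle of its length, on the underside. x runs along it towards the tines; y across; z up. It can be gripped across the neck at the origin, where it measures 22 mm for the fingers (weight centre 10 to 16 mm further along +x).
- spoon: On the dark chopping board: steel spoon, 194 mm long, 39 mm at its widest, 17 mm high at the arch of the neck, lying flat. Origin: middle of its length, on the underside. x runs along it towards the bowl; y across; z up. It can be gripped across the neck at the origin, where it measures 29 mm for the fingers (weight centre 10 to 16 mm further along +x).
- teaspoon: On the worktop (z = 0): steel teaspoon, 134 mm long, 27 mm at its widest, 12 mm high at the arch of the neck, lying flat. Origin: middle of its length, on the underside. x runs along it towards the bowl; y across; z up. It can be gripped across the neck at the origin, where it measures 21 mm for the fingers (weight centre 10 to 16 mm further along +x).
- drawer_fork: The fork already in the drawer, of the same make and size as the other fork, lying along one of the three lanes (which one changes), 8 mm left of the lane's middle; hidden until the drawer is open. Origin under its middle, on its underside; x along it towards the tines. Its match is to be laid in the same lane, best to its right, either way round.
- drawer_spoon: The spoon already in the drawer, of the same make and size as the other spoon, lying along one of the three lanes (which one changes), 8 mm left of the lane's middle; hidden until the drawer is open. Origin under its middle, on its underside; x along it towards the bowl. Its match is to be laid in the same lane, best to its right, either way round.
- drawer_teaspoon: The teaspoon already in the drawer, of the same make and size as the other teaspoon, lying along one of the three lanes (which one changes), 8 mm left of the lane's middle; hidden until the drawer is open. Origin under its middle, on its underside; x along it towards the bowl. Its match is to be laid in the same lane, best to its right, either way round.
- bottle_1: Bystander: upright washing-up bottle, 37 x 63 mm and 190 high, on the worktop between box and hob. Origin under its centre. A glass 77 mm across, 89 high, stands left of it, nearer the hob.
- mug_1: Bystander: plain mug 78 mm across (113 with its handle, which points along +y), 89 high, on the worktop near the robot. Origin under the middle of its whole outline.
- kitchen_timer: Bystander: round kitchen timer 70 mm across, 42 high, on the hob lid. Origin under its centre.
- spice_jar_2: Bystander: spice jar 46 mm across, 108 high, on the hob lid. Origin under its centre.

How it is judged:
On the way, in this order (a step that is already met when the one before it is completed fails the run):
1. the drawer of the cutlery box stands open (value of joint drawer above 0.2 m), for 0.2 s.
2. the fork, the spoon and the teaspoon each lie in the open drawer, in the lane of the like piece (((y of fork in the frame of drawer_tray between -0.093 and -0.035 m and y of drawer_fork in the frame of drawer_tray between -0.093 and -0.035 m) or (y of fork in the frame of drawer_tray between -0.029 and 0.029 m and y of drawer_fork in the frame of drawer_tray between -0.029 and 0.029 m) or (y of fork in the frame of drawer_tray between 0.035 and 0.093 m and y of drawer_fork in the frame of drawer_tray between 0.035 and 0.093 m)) and x of fork in the frame of drawer_tray between -0.08 and 0.08 m and z of fork in the frame of drawer_tray between -0.005 and 0.032 m and angle between the x axis of each of fork, spoon, teaspoon and the x axis of drawer_tray, either way round below 0.3 rad and distance between fork and drawer_fork below 0.1 m and ((y of spoon in the frame of drawer_tray between -0.093 and -0.035 m and y of drawer_spoon in the frame of drawer_tray between -0.093 and -0.035 m) or (y of spoon in the frame of drawer_tray between -0.029 and 0.029 m and y of drawer_spoon in the frame of drawer_tray between -0.029 and 0.029 m) or (y of spoon in the frame of drawer_tray between 0.035 and 0.093 m and y of drawer_spoon in the frame of drawer_tray between 0.035 and 0.093 m)) and x of spoon in the frame of drawer_tray between -0.08 and 0.08 m and z of spoon in the frame of drawer_tray between -0.005 and 0.032 m and distance between spoon and drawer_spoon below 0.1 m and ((y of teaspoon in the frame of drawer_tray between -0.093 and -0.035 m and y of drawer_teaspoon in the frame of drawer_tray between -0.093 and -0.035 m) or (y of teaspoon in the frame of drawer_tray between -0.029 and 0.029 m and y of drawer_teaspoon in the frame of drawer_tray between -0.029 and 0.029 m) or (y of teaspoon in the frame of drawer_tray between 0.035 and 0.093 m and y of drawer_teaspoon in the frame of drawer_tray between 0.035 and 0.093 m)) and x of teaspoon in the frame of drawer_tray between -0.08 and 0.08 m and z of teaspoon in the frame of drawer_tray between -0.005 and 0.032 m and distance between teaspoon and drawer_teaspoon below 0.1 m and value of joint drawer above 0.15 m), for 0.2 s.
At the end, for the whole second after the job is handed in: Drawer latched shut (below 4 mm). In it, at rest, fork, spoon and teaspoon each lie in the lane of the like piece (middles of both within 29 mm of its centre line, within 100 mm of each other), along it within 0.3 rad, middle of the underside less than 32 mm above the drawer floor (((y of fork in the frame of drawer_tray between -0.093 and -0.035 m and y of drawer_fork in the frame of drawer_tray between -0.093 and -0.035 m) or (y of fork in the frame of drawer_tray between -0.029 and 0.029 m and y of drawer_fork in the frame of drawer_tray between -0.029 and 0.029 m) or (y of fork in the frame of drawer_tray between 0.035 and 0.093 m and y of drawer_fork in the frame of drawer_tray between 0.035 and 0.093 m)) and x of fork in the frame of drawer_tray between -0.08 and 0.08 m and z of fork in the frame of drawer_tray between -0.005 and 0.032 m and angle between the x axis of each of fork, spoon, teaspoon and the x axis of drawer_tray, either way round below 0.3 rad and distance between fork and drawer_fork below 0.1 m and ((y of spoon in the frame of drawer_tray between -0.093 and -0.035 m and y of drawer_spoon in the frame of drawer_tray between -0.093 and -0.035 m) or (y of spoon in the frame of drawer_tray between -0.029 and 0.029 m and y of drawer_spoon in the frame of drawer_tray between -0.029 and 0.029 m) or (y of spoon in the frame of drawer_tray between 0.035 and 0.093 m and y of drawer_spoon in the frame of drawer_tray between 0.035 and 0.093 m)) and x of spoon in the frame of drawer_tray between -0.08 and 0.08 m and z of spoon in the frame of drawer_tray between -0.005 and 0.032 m and distance between spoon and drawer_spoon below 0.1 m and ((y of teaspoon in the frame of drawer_tray between -0.093 and -0.035 m and y of drawer_teaspoon in the frame of drawer_tray between -0.093 and -0.035 m) or (y of teaspoon in the frame of drawer_tray between -0.029 and 0.029 m and y of drawer_teaspoon in the frame of drawer_tray between -0.029 and 0.029 m) or (y of teaspoon in the frame of drawer_tray between 0.035 and 0.093 m and y of drawer_teaspoon in the frame of drawer_tray between 0.035 and 0.093 m)) and x of teaspoon in the frame of drawer_tray between -0.08 and 0.08 m and z of teaspoon in the frame of drawer_tray between -0.005 and 0.032 m and distance between teaspoon and drawer_teaspoon below 0.1 m and linear speed of each of fork, spoon, teaspoon below 0.03 m/s and value of joint drawer below 0.004 m); the robot touches nothing.
It fails at once if the bottle is knocked over or pushed more than 4 cm (distance of bottle_1 from where it was at the start of the episode above 0.04 m or angle between bottle_1's own z axis and vertical above 0.35 rad).
It fails at once if the mug near the robot is knocked over or pushed more than 4 cm (distance of mug_1 from where it was at the start of the episode above 0.04 m or angle between mug_1's own z axis and vertical above 0.35 rad).
It fails at once if the timer is knocked over or pushed more than 4 cm (distance of kitchen_timer from where it was at the start of the episode above 0.04 m or angle between kitchen_timer's own z axis and vertical above 0.35 rad).
It fails at once if the spice jar is knocked over or pushed more than 4 cm (distance of spice_jar_2 from where it was at the start of the episode above 0.04 m or angle between spice_jar_2's own z axis and vertical above 0.35 rad).
It also fails if it takes over 72 s, if anything falls off the work surface, if the arm or the gripper's body presses on something with over 40 N, if the wrist force passes 120 N, or if a joint passes its speed limit or range.

## Robot

A 6-joint arm with a two-finger parallel gripper is mounted at the origin on a cart in front of the work surface, level with it; the furniture and walls round the work are solid. World frame = base frame: x ahead of the robot, y to its left, z up, the work surface at z = 0. Lengths are in m, angles in rad, forces in N, time in s.
With the tool pointing down it reaches from about 0.3 to 0.775 m from the base axis. Payload 14.6 kg.
Tool frame: the origin (TCP) lies on the centre line of the jaws, within the pads' length; the fingertips stand 25 mm ahead of it and the grasp point (between the pads) lies 6 mm ahead of it (robot.nose_length is the distance from the TCP to the fingertips, in m); z points along the fingers, y is the line along which they close (so a half turn about z gives the same grasp; the last joint's range is limited). The gripper opens to 94 mm and grips with 3 to 60 N. Pads are 16 mm wide; open, the fingers measure 119 mm over their backs; the gripper's body (75 mm by 177 mm) begins 78 mm behind the grasp point.
Start: joints at [1.096, 0.3, 1.521, -0, 1.321, -0.067], TCP at [0.218, 0.505, 0.23] pointing down, gripper open.
Joint ranges: [-3.03, 3.03], [-0.79, 2.21], [0.23, 2.52], [-1.04, 4.18], [0, 3.07], [-2.55, 2.55]. Speed limits (rad/s): [2.22, 2.22, 2.57, 3.14, 3.14, 3.14].

## Interface

Orientations are given as a unit quaternion [x, y, z, w].
In Python, from cell import sensors, camera, camera_info, hand_in, robot gives the robot as it stands.
- The arm moves only by the tool send_rows, never from a script. Its argument "rows" is text: rows parted by semicolons, each of 6 numbers parted by spaces: the shift along the tool's x, y, z in cm, then the turn, a rotation vector about the tool's x, y, z in units of 8 degrees (1.0 is 8 degrees). A call has 1 to 10 rows; each row is the pose to reach, as a shift and turn from the pose commanded when the call began, along the tool's axes at that moment; what a row does not reach only later rows make up. A row lasts 1/10 s, in which the tool goes at most 50 mm and 8.59 degrees, less where a joint would pass 70% of its speed; a pose out of reach is approached as far as the arm can. A call with a gripper value outside its range is refused whole. "claw" is the finger opening in cm, from 0 to 9.4, set as the call begins (left out, the last holds). The fingers move at their own pace and stop on an object; "newtons" is the grip in N (left out, the last holds). Time passes only in rows, so rows that repeat a pose let the fingers close. It gives the time, the measured TCP pose, the force, the opening and the grip force at its end, in the units of the state.
- sensors.sense(): the state, without advancing time (a new reading comes with each control period).
- camera(name): name is "scene" or "top" or "wrist"; returns (picture, depth): 384x512x3 uint8, red, green, blue; 384x512 float32, m along the optical axis (not along the pixel's ray), 0 where there is no reading.
- camera_info(name): a dict with "intrinsics" (3x3 intrinsics, pixels), "k1" (the pictures are not rectified: a ray, as slopes to the right and down, at radius r is drawn at 1 + k1 r^2 times it, then the intrinsics apply), "rvec" (rotation vector, rad) and "tvec" (3), from world to camera coordinates, as OpenCV has them; the wrist camera has in their place "tool_from_camera" (4x4, takes a point from camera to tool coordinates, whose origin is the TCP and whose axes are the flange's). Camera axes: x right, y down, z forward; pixel columns grow to the right and rows downward; lengths in m; the calibration is good to about 2 mm. A picture is of the moment at which its call begins: read the wrist's pose just before it. camera_info takes no time and is no camera call.
- hand_in(): hands the job in; it is judged then, once.
The state is a dict: "clock": time; "joints": joint angles; "qd": joint speeds; "joint_efforts": joint torques, N m; "ee_pos": TCP position; "eef_rot": TCP orientation; "force": force on the tool from outside, world axes, zero at the start; "moment": the same for the moment, N m; "opening": finger opening in m; "grasp_force": force on a finger pad.
Only numpy, scipy, OpenCV 4.12 (cv2) and the standard library are available. Lean on these libraries where they do the work, as an engineer would, in place of code of your own. Each camera call takes 0.05 s, during which the arm holds its last target. There are 200 camera calls.

## Working session

There is one attempt and no reset: what is moved stays moved. The work goes in short steps, Python scripts to look and compute and a tool call to move; the robot and the scene stay as the last step left them, time stands still between calls to the robot, and variables do not carry over. Pictures are saved under pics/ and viewed, at most 10 in all, crops included, and the job is handed in when it is done.

Besides the shell and the picture viewer there is one more tool, called after "Emit:" as name(argument=value, ...), one argument or row to a line, values as JSON. send_rows: Moves the arm, as the interface text tells. Its arguments: {"type":"object","properties":{"rows":{"type":"string"},"claw":{"type":"number"},"newtons":{"type":"number"}},"required":["rows"]}

```bash
mkdir -p pics; cat > h.py <<'E'
import numpy as np, cv2
from scipy.spatial.transform import Rotation as R
from cell import sensors, camera, camera_info, hand_in, robot
def cam_T(name, s=None):
    i=camera_info(name)
    if name=="wrist":
        s=s or sensors.sense(); T=np.eye(4); T[:3,:3]=R.from_quat(s["eef_rot"]).as_matrix(); T[:3,3]=s["ee_pos"]
        return T@np.array(i["tool_from_camera"])
    T=np.eye(4); T[:3,:3]=cv2.Rodrigues(np.array(i["rvec"],float))[0]; T[:3,3]=np.ravel(i["tvec"])
    return np.linalg.inv(T)
def cloud(name):
    s=sensors.sense(); T=cam_T(name,s); i=camera_info(name); im,d=camera(name)
    K=np.array(i["intrinsics"],float)
    v,u=np.mgrid[0:384,0:512]
    p=cv2.undistortPoints(np.stack([u.ravel(),v.ravel()],1).astype(float)[:,None],K,np.array([i["k1"],0,0,0,0],float))[:,0]
    z=d.ravel()
    P=np.c_[p*z[:,None],z]@T[:3,:3].T+T[:3,3]
    P[z<=0]=np.nan
    return im,d,P.reshape(384,512,3)
def save(im,n,k=1.5): cv2.imwrite("pics/"+n,cv2.resize(im[:,:,::-1],None,fx=k,fy=k,interpolation=cv2.INTER_CUBIC))
E
python3 - <<'E'
from h import *
print(sensors.sense())
for n in ("top","scene"):
    im,d,P=cloud(n); np.savez(n+".npz",im=im,P=P); save(im,n+"1.png",1.5)
    print(n,np.round(cam_T(n),3).tolist(),camera_info(n)["intrinsics"])
print(np.round(camera_info("wrist")["tool_from_camera"],3).tolist())
E
```

```text
{'clock': 0.0, 'joints': array([ 1.09642232e+00,  3.00447857e-01,  1.52162373e+00, -5.19794853e-05,
        1.32068225e+00, -6.66019905e-02]), 'qd': array([-5.77895236e-06,  8.92475000e-05, -6.26745596e-04, -6.70257720e-04,
       -7.03374453e-05,  1.07059763e-03]), 'joint_efforts': array([-2.72987520e-03, -5.31806839e+01, -3.52729011e+01,  7.07276585e-02,
        2.44428293e-02, -9.23537573e-05]), 'ee_pos': array([0.2180124 , 0.50467621, 0.22988102]), 'eef_rot': array([ 2.02470021e-01,  9.79288289e-01, -5.66208399e-04, -1.30873011e-04]), 'force': array([-0.2453633 , -0.37383986,  0.32892297]), 'moment': array([ 0.00639203,  0.05850342, -0.00365092]), 'grasp_force': 0.0, 'opening': 0.09413777629022374}
top [[-0.136, -0.97, 0.2, 0.409], [-0.991, 0.133, -0.029, 0.065], [0.001, -0.202, -0.979, 1.006], [0.0, 0.0, 0.0, 1.0]] [[374.37146236   0.         255.04367233]
 [  0.         374.37146236 195.80233226]
 [  0.           0.           1.        ]]
scene [[0.573, -0.609, 0.549, -0.255], [-0.819, -0.412, 0.398, -0.542], [-0.016, -0.678, -0.735, 1.186], [0.0, 0.0, 0.0, 1.0]] [[481.57730951   0.         256.68985976]
 [  0.         481.57730951 194.17412568]
 [  0.           0.           1.        ]]
[[-0.0, -0.972, -0.236, 0.068], [1.0, -0.0, -0.0, 0.0], [0.0, -0.236, 0.972, -0.156], [0.0, 0.0, 0.0, 1.0]]
```

View pics/top1.png

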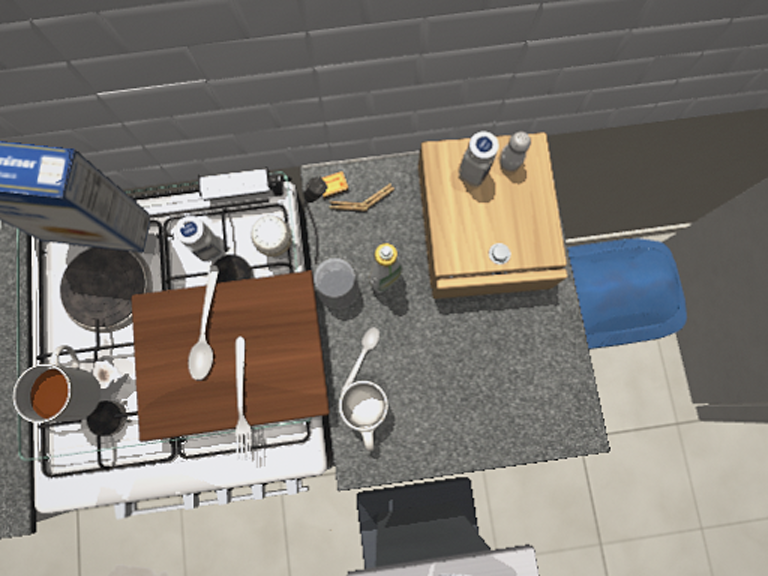

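View pics/scene1.png

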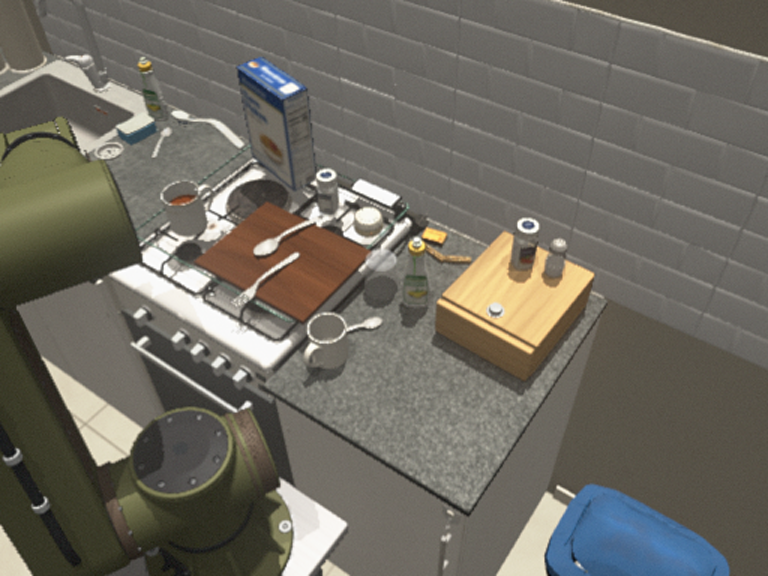

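The top view (pixels in the 1.5x picture) shows the spoon at (201,360)-(214,265), the fork at (240,338)-(248,460), the teaspoon at (372,335)-(345,392) beside the mug at (365,405), the button at (500,253) and the box at (422-567, 133-297). The scene view agrees. Next I measure.

```bash
cat > m.py <<'E'
from h import *
def comp(im,P,mask,seed,rad):
    """axis of component of mask nearest the seed world xy"""
    n,l=cv2.connectedComponents(mask.astype(np.uint8))
    best=None
    for k in range(1,n):
        Q=P[l==k]
        if len(Q)<40: continue
        dd=np.linalg.norm(Q[:,:2].mean(0)-seed)
        if dd<rad and (best is None or len(Q)>len(best)): best=Q
    return best
def axis(Q):
    r=cv2.minAreaRect(Q[:,:2].astype(np.float32)*1000)
    b=cv2.boxPoints(r)/1000; e=[b[1]-b[0],b[2]-b[1]]; L=[np.linalg.norm(x) for x in e]
    a=e[int(np.argmax(L))]; a=a/np.linalg.norm(a)
    return np.array(r[0])/1000,a,max(L),min(L)
E
python3 - <<'E'
from m import *
for n in ("top","scene"):
    z=np.load(n+".npz"); im,P=z["im"],z["P"]; hsv=cv2.cvtColor(im,cv2.COLOR_RGB2HSV)
    light=(hsv[...,1]<70)&(hsv[...,2]>120)
    px={"top":dict(spoon=(201,360),fork=(241,380),tea=(371,338),button=(500,252),mug=(365,405),bottle=(386,250),glass=(335,275),timer=(268,233),jar=(190,230)),
        "scene":dict(spoon=(268,246),fork=(268,275),tea=(368,324),button=(496,309),mug=(328,325),bottle=(416,242),glass=(380,260),timer=(368,215),jar=(326,175))}[n]
    print(n)
    for k,(u,v) in px.items(): print(k,np.round(P[int(v/1.5),int(u/1.5)],4))
    Z=P[...,2]
    for k,zr in (("spoon",(.07,.105)),("fork",(.07,.105)),("tea",(-.006,.022))):
        u,v=px[k]; s=P[int(v/1.5),int(u/1.5),:2]
        m=light&(Z>zr[0])&(Z<zr[1])&(np.linalg.norm(P[...,:2]-s,axis=-1)<.2)
        nn,l=cv2.connectedComponents(m.astype(np.uint8))
        lab=l[int(v/1.5),int(u/1.5)]; Q=P[l==lab]
        c,a,L,W=axis(Q); print(k,lab,len(Q),np.round(c,4),"ang",np.round(np.arctan2(a[1],a[0]),3),np.round([L,W],3),"z",np.round(np.percentile(Q[:,2],[5,50,95]),4))
    # box top
    wood=(hsv[...,0]<25)&(hsv[...,1]>70)&(Z>.085)&(Z<.108)&(P[...,1]<-.05)
    Q=P[wood]; c,a,L,W=axis(Q); print("boxtop",len(Q),np.round(c,4),a,L,W,np.median(Q[:,2]))
    print(np.round(cv2.boxPoints(cv2.minAreaRect(Q[:,:2].astype(np.float32)*1000)),0).tolist())
    b=(hsv[...,1]<60)&(Z>.103)&(Z<.118)&(np.linalg.norm(P[...,:2]-P[int(px["button"][1]/1.5),int(px["button"][0]/1.5),:2],axis=-1)<.03)
    Q=P[b]; print("button",len(Q),np.round(Q.mean(0),4))
    # mug outline
    Mm=(Z>.03)&(Z<.1)&(np.linalg.norm(P[...,:2]-P[int(px["mug"][1]/1.5),int(px["mug"][0]/1.5),:2],axis=-1)<.09)
    Q=P[Mm]; print("mug",Q.min(0),Q.max(0))
    Mm=(Z>.03)&(Z<.2)&(np.linalg.norm(P[...,:2]-P[int(px["bottle"][1]/1.5),int(px["bottle"][0]/1.5),:2],axis=-1)<.05)
    Q=P[Mm]; print("bottle",Q.min(0),Q.max(0))
E
```

```text
top
spoon [0.5289 0.3484 0.0804]
fork [0.488  0.2859 0.0871]
tea [5.382e-01 6.760e-02 3.000e-04]
button [ 0.6353 -0.1625  0.1124]
mug [0.4213 0.0936 0.0068]
bottle [0.6439 0.0268 0.1894]
glass [0.6405 0.1132 0.0886]
timer [0.7249 0.2164 0.1016]
jar [0.7227 0.3252 0.1695]
spoon 1 562 [0.5928 0.3427] ang -0.123 [0.188 0.043] z [0.0765 0.083  0.0927]
fork 10 432 [0.4621 0.29  ] ang -0.009 [0.197 0.025] z [0.0758 0.0813 0.0926]
tea 60 784 [0.4879 0.0926] ang -0.031 [0.205 0.104] z [-0.0026  0.0009  0.0105]
boxtop 7115 [ 0.7184 -0.1688] [ 0.9986524 -0.0518972] 0.26425406 0.2207915 0.09958399375918392
[[581.0, -272.0], [845.0, -286.0], [856.0, -65.0], [592.0, -52.0]]
button 93 [ 0.6366 -0.1625  0.1107]
mug [0.34948671 0.05415969 0.03031187] [0.49020329 0.18267293 0.09254003]
bottle [ 0.61765359 -0.00409758  0.03153129] [0.65846108 0.05644905 0.19233541]
scene
spoon [0.5353 0.3518 0.0802]
fork [0.4626 0.2862 0.0897]
tea [0.5293 0.0752 0.0023]
button [ 0.6305 -0.1669  0.1105]
mug [0.4468 0.1155 0.0566]
bottle [0.6309 0.0225 0.193 ]
glass [0.6357 0.1168 0.086 ]
timer [nan nan nan]
jar [0.7295 0.3313 0.163 ]
spoon 6 235 [0.5897 0.3441] ang -0.158 [0.188 0.047] z [0.075  0.0829 0.0927]
fork 6 217 [0.4614 0.2911] ang -0.039 [0.201 0.032] z [0.0747 0.0819 0.0932]
tea 7 3020 [0.4997 0.018 ] ang -0.979 [0.29  0.286] z [-0.0034  0.0008  0.0055]
boxtop 4222 [ 0.3966 -0.1547] [ 0.9988954  -0.04698842] 0.91523755 0.2244462 0.10014810683244091
[[-66.0, -245.0], [848.0, -288.0], [859.0, -64.0], [-55.0, -21.0]]
button 67 [ 0.6294 -0.1663  0.111 ]
mug [0.36087739 0.0518435  0.03015243] [0.52791693 0.20508937 0.09623998]
bottle [ 0.6098348  -0.00454866  0.03027993] [0.65938724 0.05181071 0.19453083]
```

```bash
cat >> h.py <<'E'
def plan(*tg):
    """each target (x,y,z,yaw of tool x); prints row numbers for one call from the present pose"""
    s=sensors.sense(); r=R.from_quat(s["eef_rot"]); p=s["ee_pos"]
    for x,y,z,w in tg:
        d=r.inv().apply(np.array([x,y,z])-p)*100
        g=R.from_matrix(np.array([[np.cos(w),np.sin(w),0],[np.sin(w),-np.cos(w),0],[0,0,-1]]))
        t=np.degrees((r.inv()*g).as_rotvec())/8
        print("%.2f %.2f %.2f %.2f %.2f %.2f"%(*d,*t), " dist %.0f mm turn %.1f deg"%(np.linalg.norm(d)*10,np.linalg.norm(t)*8))
E
python3 -c "
from h import *
plan((.47,.09,.25,2.75),(.634,-.164,.2,3.09),(.634,-.164,.145,3.09),(.634,-.164,.129,3.09))"
```

```text
-39.58 -28.08 -1.98 -0.01 -0.00 -0.12  dist 486 mm turn 0.9 deg
-64.71 -44.89 3.04 -0.01 -0.00 -2.55  dist 788 mm turn 20.4 deg
-64.71 -44.88 8.54 -0.01 -0.00 -2.55  dist 792 mm turn 20.4 deg
-64.71 -44.88 10.14 -0.01 -0.00 -2.55  dist 794 mm turn 20.4 deg
```

Emit:
send_rows(
  rows="-39.5 -28 -2 0 0 0;-39.5 -28 -2 0 0 0;-39.5 -28 -2 0 0 0;-39.5 -28 -2 0 0 0;-39.5 -28 -2 0 0 0;-39.5 -28 -2 0 0 0;-39.5 -28 -2 0 0 0;-39.5 -28 -2 0 0 0;-39.5 -28 -2 0 0 0;-39.5 -28 -2 0 0 0",
  claw=0,
)

```text
clock: 1.1
ee_pos: [0.4706, 0.0885, 0.2504]
eef_rot: [0.203, 0.979, -0.0, -0.0]
force: [-0.9, 0.5, -0.7]
opening: 0.0177
grasp_force: 0.0
```

```bash
python3 - <<'E'
from h import *
s=sensors.sense(); print(s["clock"],s["ee_pos"],s["qd"].round(3),s["opening"])
im,d,P=cloud("wrist"); np.savez("w1.npz",im=im,P=P); save(im,"w1.png",1.5)
plan((.634,-.164,.2,3.09),(.634,-.164,.145,3.09),(.634,-.164,.129,3.09))
E
```

```text
1.1 [0.4706063  0.08852487 0.25040753] [-0.643  0.241 -0.297  0.005  0.06  -0.638] 0.017681415769734282
-24.82 -16.45 5.07 -0.01 0.00 -2.57  dist 302 mm turn 20.6 deg
-24.81 -16.45 10.57 -0.01 0.00 -2.57  dist 316 mm turn 20.6 deg
-24.81 -16.45 12.17 -0.01 0.00 -2.57  dist 322 mm turn 20.6 deg
```

View pics/w1.png

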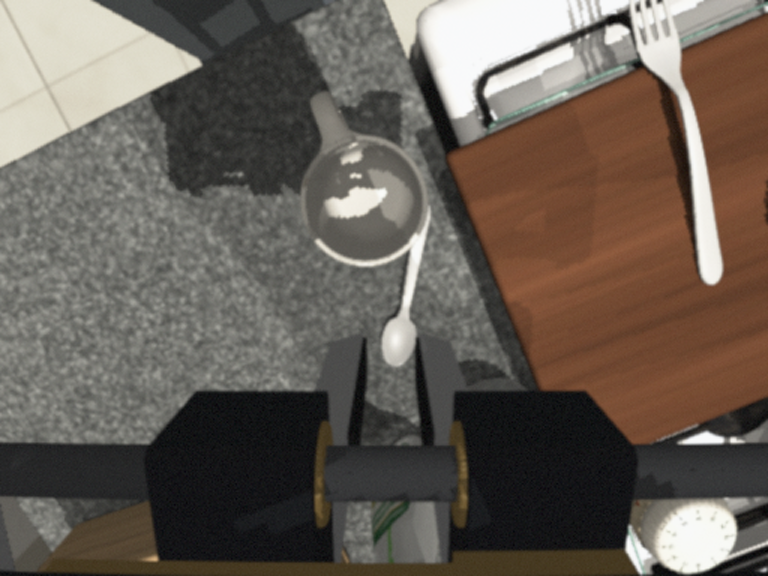

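The wrist picture shows the teaspoon's bowl at (400,340) with the tail running to (428,210) beside the mug rim (centre (365,200)), and the fork at (660,20)-(710,275). Next I move above the button.

Emit:
send_rows(
  rows="-24.8 -16.5 3 0 0 -2.6;-24.8 -16.5 3 0 0 -2.6;-24.8 -16.5 3 0 0 -2.6;-24.8 -16.5 3 0 0 -2.6;-24.8 -16.5 3 0 0 -2.6;-24.8 -16.5 3 0 0 -2.6;-24.8 -16.5 3 0 0 -2.6;-24.8 -16.5 7.5 0 0 -2.6;-24.8 -16.5 7.5 0 0 -2.6;-24.8 -16.5 7.5 0 0 -2.6",
)

```text
clock: 2.15
ee_pos: [0.6316, -0.158, 0.1758]
eef_rot: [0.022, 1.0, 0.0, -0.001]
force: [-1.1, 0.5, 0.7]
opening: 0.0009
grasp_force: 0.0
```

```bash
python3 - <<'E'
from h import *
im,d,P=cloud("wrist"); hsv=cv2.cvtColor(im,cv2.COLOR_RGB2HSV)
m=(hsv[...,1]<60)&(P[...,2]>.104)&(P[...,2]<.118)&(np.linalg.norm(P[...,:2]-[.634,-.164],axis=-1)<.03)
if m.any(): print("button",m.sum(),P[m].mean(0),P[m].min(0),P[m].max(0))
s=sensors.sense(); print(s["qd"].round(3),s["ee_pos"],s["opening"])
plan((.634,-.164,.145,3.09),(.634,-.164,.1285,3.09),(.634,-.164,.2,3.09))
# teaspoon & mug from w1
z=np.load("w1.npz"); im,P=z["im"],z["P"]; hsv=cv2.cvtColor(im,cv2.COLOR_RGB2HSV)
for u,v in ((400,340),(403,315),(408,285),(412,260),(418,240),(425,215),(710,275),(690,110),(660,40)): print((u,v),P[int(v/1.5),int(u/1.5)].round(4))
Q=P[(P[...,2]>.08)&(P[...,2]<.097)&(P[...,1]<.15)&(P[...,1]>.03)&(P[...,0]>.3)&(P[...,0]<.5)]
print("mug rim",Q.min(0),Q.max(0))
E
```

```text
button 818 [ 0.63066027 -0.16658815  0.11197705] [ 0.61842034 -0.1837663   0.10400829] [ 0.6480134  -0.14859298  0.11556582]
[ 0.    -0.019 -0.016 -0.    -0.004 -0.001] [ 0.63222507 -0.15811393  0.17722073] 0.0004913328009616367
-0.20 -0.58 3.22 -0.00 0.01 0.05  dist 33 mm turn 0.4 deg
-0.20 -0.58 4.87 -0.00 0.01 0.05  dist 49 mm turn 0.4 deg
-0.21 -0.58 -2.28 -0.00 0.01 0.05  dist 24 mm turn 0.4 deg
(400, 340) [0.5379 0.0672 0.0028]
(403, 315) [0.5177 0.0783 0.0113]
(408, 285) [0.4968 0.0923 0.0127]
(412, 260) [0.4792 0.1023 0.0123]
(418, 240) [0.4675 0.1124 0.009 ]
(425, 215) [0.4428 0.1233 0.0918]
(710, 275) [0.5536 0.2799 0.0802]
(690, 110) [0.4473 0.2881 0.0955]
(660, 40) [0.4037 0.2918 0.0794]
mug rim [0.35975442 0.05384068 0.08000498] [0.46027377 0.13145211 0.09272077]
```

Emit:
send_rows(
  rows="0 -0.7 2.5 0 0 0;0 -0.7 3.6 0 0 0;0 -0.7 4.2 0 0 0;0 -0.7 4.5 0 0 0;0 -0.7 4.8 0 0 0;0 -0.7 4.8 0 0 0;0 -0.7 4.8 0 0 0",
)

```text
clock: 2.9
ee_pos: [0.6319, -0.1655, 0.1284]
eef_rot: [0.022, 1.0, -0.0, 0.0]
force: [-3.3, 1.2, 4.7]
opening: 0.0003
grasp_force: 2.3
```

```bash
python3 - <<'E'
from h import *
im,d,P=cloud("scene")
Q=P[(P[...,0]>.3)&(P[...,0]<.58)&(P[...,1]<-.06)&(P[...,1]>-.26)&(P[...,2]>.09)&(P[...,2]<.105)]
print(len(Q), Q.min(0) if len(Q) else 0); s=sensors.sense(); print(s["ee_pos"],s["force"])
E
```

```text
377 [ 0.50704219 -0.25989795  0.09016179]
[ 0.63184778 -0.16547572  0.128322  ] [-2.9483238   1.04310347  4.14643878]
```

Emit:
send_rows(
  rows="0 0 -5 0 0 0;0 0 -10 0 0 0;19.2 44.7 -12 0 0 0;19.2 44.7 -12 0 0 0;19.2 44.7 -12 0 0 0;19.2 44.7 -12 0 0 0;19.2 44.7 -12 0 0 0;19.2 44.7 -12 0 0 0;19.2 44.7 -12 0 0 0;19.2 44.7 -12 0 0 0",
  claw=5,
)

```text
clock: 3.95
ee_pos: [0.4895, 0.2101, 0.2443]
eef_rot: [0.022, 1.0, 0.0, 0.0]
force: [0.0, -0.3, 0.6]
opening: 0.0501
grasp_force: 0.0
```

Emit:
send_rows(
  rows="4.4 9.2 1 0 0 0;4.4 9.2 1 0 0 0;4.4 9.2 1 0 0 0;4.4 9.2 1 0 0 0",
)

```text
clock: 4.35
ee_pos: [0.4502, 0.303, 0.2338]
eef_rot: [0.021, 1.0, -0.0, 0.0]
force: [0.2, -0.2, -0.2]
opening: 0.05
grasp_force: 0.0
```

```bash
python3 - <<'E'
from h import *
s=sensors.sense(); print(s["clock"],s["ee_pos"],s["qd"].round(3))
im,d,P=cloud("wrist"); np.savez("w2.npz",im=im,P=P); 
im2,d,P2=cloud("top"); np.savez("t2.npz",im=im2,P=P2)
a=cv2.resize(im,None,fx=.9,fy=.9); b=cv2.resize(im2[150:310,240:430],None,fx=2.2,fy=2.2)
c=np.zeros((max(a.shape[0],b.shape[0]),a.shape[1]+b.shape[1],3),np.uint8); c[:a.shape[0],:a.shape[1]]=a; c[:b.shape[0],a.shape[1]:]=b
if c.shape[1]>800: c=cv2.resize(c,None,fx=800/c.shape[1],fy=800/c.shape[1])
print(c.shape,a.shape); save(c,"c2.png",1)
E
```

```text
4.35 [0.45016821 0.30304646 0.23382441] [-0.051 -0.008  0.003 -0.005  0.001 -0.014]
(320, 800, 3) (346, 461, 3)
```

View pics/c2.png

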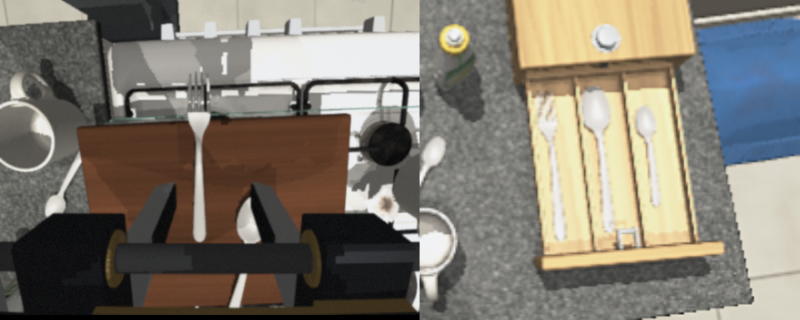

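The wrist view (left) shows the fork between the jaws from (195,75) to (200,240). The top view (right) shows the open drawer with the fork in the left lane, spoon in the middle and teaspoon on the right, heads to the back. A small catch bracket sits at (627,238).

```bash
python3 - <<'E'
from m import *
def seg(f,zr,box):
    z=np.load(f); im,P=z["im"],z["P"]; hsv=cv2.cvtColor(im,cv2.COLOR_RGB2HSV)
    m=(hsv[...,1]<80)&(hsv[...,2]>110)&(P[...,2]>zr[0])&(P[...,2]<zr[1])&(P[...,0]>box[0])&(P[...,0]<box[1])&(P[...,1]>box[2])&(P[...,1]<box[3])
    n,l,st,_=cv2.connectedComponentsWithStats(m.astype(np.uint8)); k=1+np.argmax(st[1:,4]); return P[l==k]
for n,f,zr,b in (("fork","w2.npz",(.072,.105),(.3,.6,.25,.33)),("fork","w1.npz",(.072,.105),(.3,.6,.25,.33)),("fork","t2.npz",(.072,.105),(.3,.6,.25,.33)),
   ("tea","w1.npz",(.004,.02),(.44,.57,.04,.14)),
   ("tea","w2.npz",(.004,.02),(.44,.57,.04,.14)),
   ("spoon","top.npz",(.075,.105),(.45,.72,.3,.4)),
   ("Dfork","t2.npz",(.02,.045),(.37,.6,-.118,-.065)),("Dspoon","t2.npz",(.02,.045),(.37,.6,-.185,-.125)),("Dtea","t2.npz",(.02,.045),(.37,.6,-.25,-.19))):
    Q=seg(f,zr,b); c,a,L,W=axis(Q)
    if a[0]<0:a=-a
    t=(Q[:,:2]-c)@a
    print(n,f,len(Q),"c",c.round(4),"ang %.3f L %.3f W %.3f"%(np.arctan2(a[1],a[0]),L,W))
    for s in np.arange(-.08,.09,.02):
        q=Q[abs(t-s)<.006]
        if len(q): print("  %.2f: xyz %s ymin %.3f ymax %.3f"%(s,np.median(q,0).round(4),q[:,1].min(),q[:,1].max()))
z=np.load("t2.npz"); P=z["P"]
Q=P[(P[...,0]>.3)&(P[...,0]<.45)&(P[...,1]<-.02)&(P[...,1]>-.3)&(P[...,2]>.085)&(P[...,2]<.105)]
c,a,L,W=axis(Q); print("front top",len(Q),c,a,L,W,Q[:,2].mean())
for lo,hi in ((.4,.45),(.45,.5),(.5,.55)):
    q=P[(P[...,0]>lo)&(P[...,0]<hi)&(P[...,1]<-.03)&(P[...,1]>-.3)&(P[...,2]>.036)&(P[...,2]<.05)]
    h,e=np.histogram(q[:,1],np.arange(-.28,-.03,.004)); print([(round(x,3),int(k)) for x,k in zip(e,h) if k>4])
E
```

```text
fork w2.npz 2578 c [0.4623 0.2842] ang -0.085 L 0.199 W 0.026
  -0.08: xyz [0.3844 0.2867 0.0809] ymin 0.279 ymax 0.302
  -0.06: xyz [0.404  0.2881 0.08  ] ymin 0.276 ymax 0.302
  -0.04: xyz [0.4213 0.2882 0.0844] ymin 0.278 ymax 0.299
  -0.02: xyz [0.4428 0.288  0.0942] ymin 0.284 ymax 0.291
  0.00: xyz [0.463  0.2869 0.0941] ymin 0.281 ymax 0.291
  0.02: xyz [0.4826 0.2859 0.0919] ymin 0.281 ymax 0.291
  0.04: xyz [0.5025 0.2844 0.0883] ymin 0.277 ymax 0.290
  0.06: xyz [0.5224 0.2833 0.0847] ymin 0.276 ymax 0.290
  0.08: xyz [0.5426 0.2824 0.0818] ymin 0.274 ymax 0.290
fork w1.npz 2851 c [0.4696 0.2899] ang -0.015 L 0.186 W 0.030
  -0.08: xyz [0.3894 0.292  0.0803] ymin 0.278 ymax 0.302
  -0.06: xyz [0.4093 0.2892 0.0806] ymin 0.276 ymax 0.306
  -0.04: xyz [0.4287 0.2878 0.0882] ymin 0.282 ymax 0.299
  -0.02: xyz [0.4497 0.2865 0.0945] ymin 0.282 ymax 0.300
  0.00: xyz [0.4696 0.2857 0.0934] ymin 0.281 ymax 0.300
  0.02: xyz [0.4896 0.285  0.0906] ymin 0.279 ymax 0.298
  0.04: xyz [0.5097 0.2834 0.0868] ymin 0.278 ymax 0.297
  0.06: xyz [0.5295 0.2826 0.0836] ymin 0.275 ymax 0.294
[... 3547 characters left out ...]

front top 638 [ 0.37037634 -0.14898926] [0.05292313 0.9985986 ] 0.21896543 0.016212594 0.09700256214439408
[(np.float64(-0.252), 19), (np.float64(-0.248), 21), (np.float64(-0.188), 17), (np.float64(-0.184), 23), (np.float64(-0.124), 15), (np.float64(-0.12), 24), (np.float64(-0.06), 29)]
[(np.float64(-0.256), 6), (np.float64(-0.252), 32), (np.float64(-0.192), 5), (np.float64(-0.188), 29), (np.float64(-0.128), 7), (np.float64(-0.124), 19), (np.float64(-0.064), 22), (np.float64(-0.06), 14)]
[(np.float64(-0.256), 26), (np.float64(-0.252), 9), (np.float64(-0.192), 22), (np.float64(-0.188), 15), (np.float64(-0.132), 12), (np.float64(-0.128), 25), (np.float64(-0.068), 9), (np.float64(-0.064), 23)]
```

```bash
python3 -c "
from h import *
w=np.pi-.047
plan((.4625,.2865,.15,w),(.4625,.2865,.1035,w))"
```

```text
-1.20 -1.45 8.41 0.00 0.00 0.01  dist 86 mm turn 0.1 deg
-1.20 -1.45 13.06 0.00 0.00 0.01  dist 132 mm turn 0.1 deg
```

Emit:
send_rows(
  rows="-1.2 -1.5 4 0 0 0;-1.2 -1.5 8 0 0 0;-1.2 -1.5 10.5 0 0 0;-1.2 -1.5 12 0 0 0;-1.2 -1.5 13 0 0 0;-1.2 -1.5 13 0 0 0;-1.2 -1.5 13 0 0 0",
)

```text
clock: 5.15
ee_pos: [0.4626, 0.2864, 0.1047]
eef_rot: [0.023, 1.0, 0.0, 0.0]
force: [0.5, 0.3, 1.0]
opening: 0.0502
grasp_force: 0.0
```

Emit:
send_rows(
  rows="0 0 0 0 0 0;0 0 0 0 0 0;0 0 0 0 0 0;0 0 0 0 0 0;0 0 -1 0 0 0;0 0 -3 0 0 0;0 0 -7 0 0 0;0 0 -11 0 0 0;0 0 -11 0 0 0",
  claw=0,
  newtons=25,
)

```text
clock: 6.05
ee_pos: [0.4634, 0.2875, 0.22]
eef_rot: [0.022, 1.0, 0.002, 0.004]
force: [0.0, 0.2, -1.2]
opening: 0.0199
grasp_force: 22.2
```

```bash
python3 - <<'E'
from h import *
s=sensors.sense(); print(s["clock"],s["ee_pos"],s["opening"],s["grasp_force"])
w=np.pi-.053
plan((.495,-.104,.215,w),(.495,-.104,.11,w),(.495,-.104,.069,w))
E
```

```text
6.05 [0.46341532 0.2875224  0.21995772] 0.019887565513165104 22.19314768910408
-4.90 -38.97 0.36 0.03 0.05 0.06  dist 393 mm turn 0.7 deg
-4.82 -39.02 10.86 0.03 0.05 0.06  dist 408 mm turn 0.7 deg
-4.79 -39.04 14.96 0.03 0.05 0.06  dist 421 mm turn 0.7 deg
```

Emit:
send_rows(
  rows="-4.8 -39 0 0 0 0;-4.8 -39 0 0 0 0;-4.8 -39 0 0 0 0;-4.8 -39 0 0 0 0;-4.8 -39 0 0 0 0;-4.8 -39 0 0 0 0;-4.8 -39 0 0 0 0;-4.8 -39 2 0 0 0;-4.8 -39 5 0 0 0;-4.8 -39 9 0 0 0",
)

```text
clock: 7.05
ee_pos: [0.4928, -0.1066, 0.1238]
eef_rot: [0.024, 1.0, -0.0, 0.001]
force: [-0.1, -0.0, -1.4]
opening: 0.0198
grasp_force: 22.2
```

```bash
python3 - <<'E'
from h import *
s=sensors.sense(); print(s["clock"],s["ee_pos"],s["qd"].round(2),s["opening"],s["grasp_force"])
im,d,P=cloud("wrist"); np.savez("w3.npz",im=im,P=P); save(im,"w3.png",1.3)
w=np.pi-.053
plan((.495,-.104,.11,w),(.495,-.104,.069,w))
E
```

```text
7.05 [ 0.49277186 -0.10656432  0.12381453] [ 0.03  0.54  0.39  0.   -0.9   0.  ] 0.019761912231107716 22.19130478799343
-0.53 0.13 0.69 0.01 -0.05 0.05  dist 9 mm turn 0.6 deg
-0.56 0.13 4.79 0.01 -0.05 0.05  dist 48 mm turn 0.6 deg
```

View pics/w3.png

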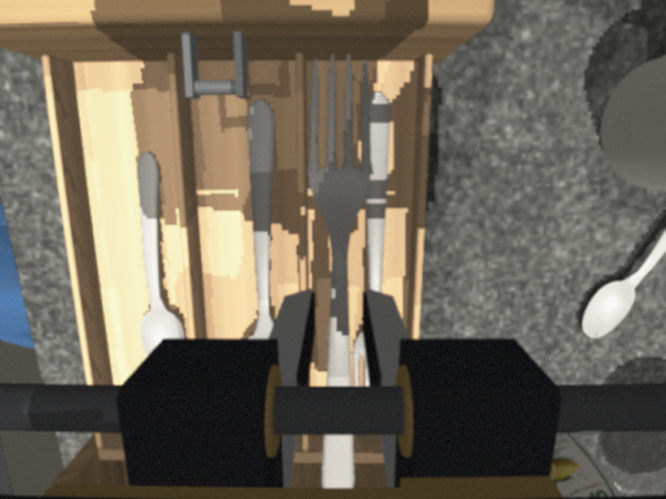

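The fork hangs over the left lane beside the drawer fork. The catch bracket at (215,65) is in the middle lane at the front.

Emit:
send_rows(
  rows="-0.4 0.1 2 0 0 0;-0.4 0.1 4 0 0 0;-0.4 0.1 4.5 0 0 0;-0.4 0.1 4.6 0 0 0;-0.4 0.1 4.6 0 0 0",
)

```text
clock: 7.6
ee_pos: [0.4968, -0.1043, 0.0789]
eef_rot: [0.022, 1.0, -0.0, 0.0]
force: [-0.1, -0.4, -0.6]
opening: 0.0201
grasp_force: 22.2
```

```bash
python3 - <<'E'
from h import *
s=sensors.sense(); print(s["clock"],s["ee_pos"],s["qd"].round(2),s["force"])
w=np.pi-.053; plan((.495,-.104,.069,w))
z=np.load("w3.npz"); P=z["P"]
for u,v in ((187,60),(215,87),(240,60),(215,60),(260,110),(215,150),(340,20)): print((u,v),P[int(v/1.3),int(u/1.3)].round(4))
E
```

```text
7.6 [ 0.49684286 -0.10429753  0.07892163] [-0.   -0.01 -0.    0.   -0.   -0.  ] [-0.14727033 -0.35442117 -0.58778945]
0.19 0.02 0.99 -0.00 0.01 0.06  dist 10 mm turn 0.5 deg
(187, 60) [ 0.3885 -0.1639  0.0855]
(215, 87) [ 0.3989 -0.1539  0.0827]
(240, 60) [ 0.3898 -0.142   0.0855]
(215, 60) [ 0.3774 -0.1684  0.0208]
(260, 110) [ 0.4045 -0.1456  0.0222]
(215, 150) [ 0.4249 -0.1736  0.0204]
(340, 20) [ 0.3796 -0.1008  0.0973]
```

Emit:
send_rows(
  rows="0.2 0 0.6 0 0 0;0.2 0 1 0 0 0;0.2 0 1 0 0 0",
)

```text
clock: 7.9
ee_pos: [0.4942, -0.1042, 0.0675]
eef_rot: [0.022, 1.0, 0.0, -0.0]
force: [0.0, 0.2, -0.3]
opening: 0.02
grasp_force: 22.2
```

Emit:
send_rows(
  rows="0 0 0 0 0 0;0 0 0 0 0 0;0 0 0 0 0 0;0 0 0 0 0 0;0 0 -2 0 0 0;0 0 -6 0 0 0;0 0 -11 0 0 0;0 0 -15 0 0 0;0 0 -15 0 0 0",
  claw=4.5,
)

```text
clock: 8.8
ee_pos: [0.4962, -0.1046, 0.2233]
eef_rot: [0.022, 1.0, -0.001, 0.004]
force: [-0.2, -0.5, 0.6]
opening: 0.0451
grasp_force: 0.0
```

```bash
python3 - <<'E'
from h import *
s=sensors.sense(); print(s["clock"],s["ee_pos"],s["qd"].round(2),s["force"])
plan((.585,.34,.25,np.pi-.19))
E
```

```text
8.8 [ 0.49617444 -0.1046386   0.22331485] [-0.    0.07  0.09  0.   -0.09  0.  ] [-0.22279923 -0.45387144  0.63151903]
-6.91 44.81 -2.70 -0.01 0.06 1.04  dist 454 mm turn 8.3 deg
```

Emit:
send_rows(
  rows="-5 44.8 -2 0 0 1;-5 44.8 -2 0 0 1;-5 44.8 -2 0 0 1;-5 44.8 -2 0 0 1;-5 44.8 -2 0 0 1;-5 44.8 -2 0 0 1;-5 44.8 -2 0 0 1;-5 44.8 -2 0 0 1;-5 44.8 -2 0 0 1;-5 44.8 -2 0 0 1",
  claw=5.5,
)

```text
clock: 9.8
ee_pos: [0.5637, 0.3457, 0.2359]
eef_rot: [0.09, 0.996, -0.0, -0.001]
force: [0.5, -0.2, -0.6]
opening: 0.0547
grasp_force: 0.0
```

Emit:
send_rows(
  rows="0 0 0 0 0 0;0 0 0 0 0 0",
)

```text
clock: 10.0
ee_pos: [0.5645, 0.3401, 0.2372]
eef_rot: [0.092, 0.996, -0.0, -0.0]
force: [-0.4, -0.8, 0.1]
opening: 0.055
grasp_force: 0.0
```

```bash
cat >> m.py <<'E'
def seg(im,P,zr,box,wood=False):
    hsv=cv2.cvtColor(im,cv2.COLOR_RGB2HSV)
    m=(hsv[...,1]<80)&(hsv[...,2]>60)&(P[...,2]>zr[0])&(P[...,2]<zr[1])&(P[...,0]>box[0])&(P[...,0]<box[1])&(P[...,1]>box[2])&(P[...,1]<box[3])
    n,l,st,_=cv2.connectedComponentsWithStats(m.astype(np.uint8)); k=1+np.argmax(st[1:,4]); return P[l==k]
def report(n,Q,a0):
    a=np.array([np.cos(a0),np.sin(a0)]); c=Q[:,:2].mean(0)
    t=(Q[:,:2]-c)@a; print(n,len(Q),"ends",(c+a*t.min()).round(4),(c+a*t.max()).round(4),"len",np.ptp(t).round(4))
    for s in np.arange(t.min(),t.max(),.02):
        q=Q[abs(t-s-.005)<.005]
        if len(q): print("  %.3f: xyz %s y %.3f..%.3f"%(s,np.median(q,0).round(4),q[:,1].min(),q[:,1].max()))
E
python3 - <<'E'
from m import *
s=sensors.sense(); print(s["clock"],s["ee_pos"],s["qd"].round(2))
im,d,P=cloud("wrist"); np.savez("w4.npz",im=im,P=P)
report("spoon wrist",seg(im,P,(.074,.105),(.45,.72,.3,.4)),-.2)
im,d,P=cloud("top"); np.savez("t3.npz",im=im,P=P)
report("fork in drawer",seg(im,P,(.019,.06),(.37,.61,-.124,-.094)),-.053)
b=cv2.resize(im[150:310,240:430],None,fx=2.5,fy=2.5); save(b,"t3.png",1)
E
```

```text
10.0 [0.5644608  0.34011097 0.23720504] [-0.02 -0.01  0.   -0.    0.    0.  ]
spoon wrist 4021 ends [0.498  0.3534] [0.6757 0.3173] len 0.1813
  -0.064: xyz [0.5038 0.3525 0.0871] y 0.338..0.365
  -0.044: xyz [0.5225 0.3486 0.0818] y 0.328..0.368
  -0.024: xyz [0.5421 0.3445 0.0828] y 0.325..0.365
  -0.004: xyz [0.5611 0.3404 0.0909] y 0.330..0.352
  0.016: xyz [0.5815 0.3363 0.0946] y 0.331..0.341
  0.036: xyz [0.6007 0.3322 0.0936] y 0.327..0.338
  0.056: xyz [0.6204 0.3279 0.0906] y 0.322..0.334
  0.076: xyz [0.64   0.3243 0.0871] y 0.316..0.331
  0.096: xyz [0.6596 0.3205 0.0836] y 0.313..0.328
  0.116: xyz [0.6749 0.3176 0.0818] y 0.310..0.324
fork in drawer 399 ends [ 0.3961 -0.102 ] [ 0.5899 -0.1122] len 0.1941
  -0.100: xyz [ 0.4008 -0.1034  0.0224] y -0.116..-0.094
  -0.080: xyz [ 0.4205 -0.1058  0.0203] y -0.116..-0.096
  -0.060: xyz [ 0.4415 -0.1044  0.021 ] y -0.117..-0.096
  -0.040: xyz [ 0.4602 -0.106   0.0266] y -0.119..-0.097
  -0.020: xyz [ 0.4805 -0.1083  0.0361] y -0.118..-0.103
  0.000: xyz [ 0.4992 -0.1081  0.0334] y -0.119..-0.104
  0.020: xyz [ 0.5208 -0.1084  0.0297] y -0.121..-0.099
  0.040: xyz [ 0.5402 -0.1095  0.0271] y -0.118..-0.103
  0.060: xyz [ 0.5616 -0.1085  0.0228] y -0.119..-0.096
  0.080: xyz [ 0.5796 -0.1068  0.0214] y -0.122..-0.095
```

View pics/t3.png

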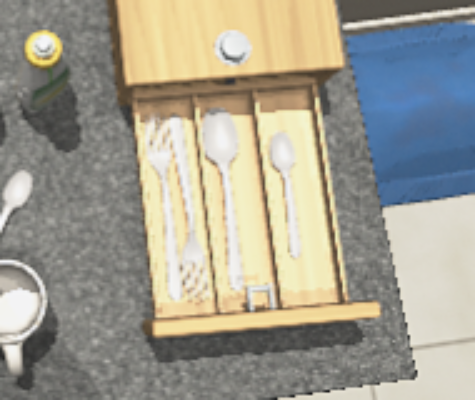

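The drawer picture shows the placed fork beside its match in the left lane, tines at the front (195,285). Now the spoon.

```bash
python3 -c "
from h import *
w=np.pi-.2
plan((.592,.334,.15,w),(.592,.334,.1035,w))"
```

```text
-2.79 -0.06 8.80 -0.00 0.00 0.10  dist 92 mm turn 0.8 deg
-2.79 -0.06 13.45 -0.00 0.00 0.10  dist 137 mm turn 0.8 deg
```

Emit:
send_rows(
  rows="-2.8 -0.1 4 0 0 0.1;-2.8 -0.1 8 0 0 0.1;-2.8 -0.1 11 0 0 0.1;-2.8 -0.1 12.5 0 0 0.1;-2.8 -0.1 13.4 0 0 0.1;-2.8 -0.1 13.4 0 0 0.1;-2.8 -0.1 13.4 0 0 0.1",
)

```text
clock: 10.8
ee_pos: [0.5924, 0.3352, 0.1056]
eef_rot: [0.099, 0.995, 0.001, 0.001]
force: [0.9, 0.1, 0.2]
opening: 0.055
grasp_force: 0.0
```

Emit:
send_rows(
  rows="0 0 0 0 0 0;0 0 0 0 0 0;0 0 0 0 0 0;0 0 0 0 0 0;0 0 -1 0 0 0;0 0 -3 0 0 0;0 0 -7 0 0 0;0 0 -11 0 0 0;0 0 -12 0 0 0",
  claw=0,
  newtons=25,
)

```text
clock: 11.7
ee_pos: [0.5928, 0.3355, 0.23]
eef_rot: [0.099, 0.995, 0.002, 0.003]
force: [0.1, -0.2, -0.5]
opening: 0.0274
grasp_force: 24.9
```

```bash
python3 - <<'E'
from m import *
s=sensors.sense(); print(s["clock"],s["ee_pos"],s["opening"],s["grasp_force"])
im,d,P=cloud("wrist"); p=s["ee_pos"]
Q=seg(im,P,(p[2]-.06,p[2]+.0),(p[0]-.13,p[0]+.12,p[1]-.05,p[1]+.05)); report("held",Q,-.2)
w=np.pi-.053; t=np.array([.492,-.156]); q=t+.011*np.array([.9986,-.053])-.010*np.array([.053,.9986]); print(q)
plan((*q,.225,w),(*q,.12,w),(*q,.069,w))
E
```

```text
11.7 [0.59279858 0.33551484 0.22996241] 0.027373323709594735 24.914194758784447
held 9916 ends [0.5002 0.3549] [0.6239 0.3298] len 0.1262
  -0.042: xyz [0.5059 0.3541 0.212 ] y 0.339..0.367
  -0.022: xyz [0.5247 0.3501 0.207 ] y 0.330..0.368
  -0.002: xyz [0.5442 0.346  0.2084] y 0.328..0.366
  0.018: xyz [0.5632 0.3418 0.2168] y 0.336..0.349
  0.038: xyz [0.5836 0.3376 0.2205] y 0.334..0.341
  0.058: xyz [0.6028 0.3337 0.2195] y 0.328..0.338
  0.078: xyz [0.6206 0.33   0.2171] y 0.324..0.335
[ 0.5024546 -0.166569 ]
-1.04 -51.00 0.21 0.03 0.04 -1.04  dist 510 mm turn 8.3 deg
-0.99 -51.04 10.71 0.03 0.04 -1.04  dist 522 mm turn 8.3 deg
-0.96 -51.06 15.81 0.03 0.04 -1.04  dist 535 mm turn 8.3 deg
```

Emit:
send_rows(
  rows="0 -3 -2 0 0 -1;0 -51 -2 0 0 -1;0 -51 -2 0 0 -1;0 -51 -2 0 0 -1;0 -51 -2 0 0 -1;0 -51 -2 0 0 -1;0 -51 -2 0 0 -1;0 -51 -2 0 0 -1;0 -51 -2 0 0 -1;0 -51 -2 0 0 -1",
)

```text
clock: 12.75
ee_pos: [0.4961, -0.1373, 0.243]
eef_rot: [0.029, 1.0, 0.0, -0.001]
force: [1.1, 0.4, -0.3]
opening: 0.0274
grasp_force: 24.9
```

```bash
python3 - <<'E'
from m import *
s=sensors.sense(); print(s["clock"],s["ee_pos"],s["opening"],s["grasp_force"])
w=np.pi-.053; q=(.5025,-.1666)
plan((*q,.225,w),(*q,.12,w),(*q,.069,w))
E
```

```text
12.75 [ 0.49607068 -0.1373083   0.24300692] 0.027439601586488817 24.91602806814626
-0.82 -2.89 1.80 0.00 -0.01 -0.04  dist 35 mm turn 0.3 deg
-0.83 -2.89 12.30 0.00 -0.01 -0.04  dist 127 mm turn 0.3 deg
-0.84 -2.89 17.40 0.00 -0.01 -0.04  dist 177 mm turn 0.3 deg
```

Emit:
send_rows(
  rows="-0.8 -2.9 2 0 0 0;-0.8 -2.9 6 0 0 0;-0.8 -2.9 10 0 0 0;-0.8 -2.9 12 0 0 0;-0.8 -2.9 12 0 0 0;-0.8 -2.9 12 0 0 0",
)

```text
clock: 13.35
ee_pos: [0.5035, -0.165, 0.1241]
eef_rot: [0.029, 1.0, 0.0, -0.0]
force: [0.6, 0.6, 0.2]
opening: 0.0277
grasp_force: 24.9
```

```bash
python3 - <<'E'
from m import *
s=sensors.sense(); print(s["clock"],s["ee_pos"],s["opening"],s["grasp_force"])
im,d,P=cloud("wrist"); p=s["ee_pos"]
Q=seg(im,P,(p[2]-.06,p[2]+.0),(p[0]-.13,p[0]+.12,p[1]-.03,p[1]+.03)); c,a,L,W=axis(Q); print(Q.min(0),c,a,L,W)
w=np.pi-.053; q=(.5025,-.1666)
plan((*q,.12,w),(*q,.069,w))
E
```

```text
13.35 [ 0.5035224  -0.16498357  0.1241302 ] 0.027716999145528668 24.914354482431236
[ 0.40878952 -0.18040764  0.09710542] [ 0.47194202 -0.16171683] [ 0.99970925 -0.0241141 ] 0.12628546 0.038852233
0.13 -0.16 0.49 -0.00 0.01 -0.04  dist 5 mm turn 0.3 deg
0.14 -0.15 5.59 -0.00 0.01 -0.04  dist 56 mm turn 0.3 deg
```

Emit:
send_rows(
  rows="0 -0.1 2 0 0 0;0 -0.1 3.5 0 0 0;0 -0.1 4.6 0 0 0;0 -0.1 5.2 0 0 0;0 -0.1 5.5 0 0 0;0 -0.1 5.5 0 0 0",
)

```text
clock: 14.0
ee_pos: [0.5036, -0.1661, 0.0692]
eef_rot: [0.029, 1.0, -0.0, 0.0]
force: [0.4, 1.5, -0.7]
opening: 0.0274
grasp_force: 24.9
```

Emit:
send_rows(
  rows="0 0 0 0 0 0;0 0 0 0 0 0;0 0 0 0 0 0;0 0 0 0 0 0;0 0 -2 0 0 0;0 0 -6 0 0 0;0 0 -11 0 0 0;0 0 -15 0 0 0;0 0 -15 0 0 0",
  claw=4.5,
)

```text
clock: 14.9
ee_pos: [0.5051, -0.1666, 0.2245]
eef_rot: [0.029, 1.0, -0.002, 0.004]
force: [0.8, -0.4, -0.8]
opening: 0.045
grasp_force: 0.0
```

```bash
python3 - <<'E'
from h import *
s=sensors.sense(); print(s["clock"],s["ee_pos"],s["qd"].round(2),s["force"])
plan((.485,.105,.22,np.pi-.56),(.47,.105,.22,np.pi-.56))
E
```

```text
14.9 [ 0.50507255 -0.16664499  0.22452738] [ 0.    0.07  0.09 -0.   -0.08  0.  ] [ 0.81872079 -0.38413845 -0.79061928]
3.60 27.00 0.34 -0.01 0.07 3.59  dist 272 mm turn 28.7 deg
5.10 26.91 0.33 -0.01 0.07 3.59  dist 274 mm turn 28.7 deg
```

Emit:
send_rows(
  rows="5 27 0.5 0 0 3.8;5 27 0.5 0 0 3.8;5 27 0.5 0 0 3.8;5 27 0.5 0 0 3.8;5 27 0.5 0 0 3.8;5 27 0.5 0 0 3.8;5 27 0.5 0 0 3.8;5 27 0.5 0 0 3.8",
)

```text
clock: 15.7
ee_pos: [0.4691, 0.1068, 0.2133]
eef_rot: [0.29, 0.957, -0.0, -0.0]
force: [-0.4, -0.1, 0.7]
opening: 0.045
grasp_force: 0.0
```

```bash
python3 - <<'E'
from m import *
s=sensors.sense(); print(s["clock"],s["ee_pos"],s["qd"].round(2))
im,d,P=cloud("wrist"); np.savez("w5.npz",im=im,P=P)
Q=seg(im,P,(.003,.025),(.42,.58,.03,.15)); report("tea",Q,-.59)
Q=P[(P[...,2]>.08)&(P[...,2]<.097)&(P[...,1]<.15)&(P[...,1]>.03)&(P[...,0]>.3)&(P[...,0]<.5)]
print("mug rim",Q.min(0),Q.max(0))
im2,d,P2=cloud("top"); b=cv2.resize(im2[150:310,240:430],None,fx=2.1,fy=2.1); a=cv2.resize(im,(448,336))
save(np.hstack([a,b[:336,:352]]),"c5.png",1)
im3,d,P3=cloud("scene"); np.savez("t5.npz",im=im2,P=P2)
report("spoon in drawer",seg(im2,P2,(.019,.06),(.37,.61,-.186,-.157)),-.053)
E
```

```text
15.7 [0.46910444 0.10683594 0.21327218] [-0.04 -0.   -0.   -0.    0.   -0.01]
tea 1853 ends [0.4105 0.1072] [0.453  0.0787] len 0.0511
  -0.030: xyz [0.4236 0.117  0.01  ] y 0.104..0.123
  -0.010: xyz [0.4334 0.0964 0.0095] y 0.070..0.118
  0.010: xyz [0.4443 0.0759 0.0129] y 0.059..0.101
mug rim [0.36038374 0.05342723 0.0800087 ] [0.46045645 0.13148796 0.09242345]
spoon in drawer 388 ends [ 0.411  -0.1654] [ 0.5997 -0.1754] len 0.189
  -0.097: xyz [ 0.4162 -0.1625  0.0261] y -0.172..-0.157
  -0.077: xyz [ 0.4355 -0.1668  0.0198] y -0.180..-0.159
  -0.057: xyz [ 0.4563 -0.1701  0.0219] y -0.183..-0.159
  -0.037: xyz [ 0.4773 -0.1692  0.0341] y -0.180..-0.165
  -0.017: xyz [ 0.4965 -0.1745  0.0348] y -0.179..-0.170
  0.003: xyz [ 0.5157 -0.1765  0.0334] y -0.184..-0.174
  0.023: xyz [ 0.5375 -0.1774  0.0298] y -0.184..-0.157
  0.043: xyz [ 0.5563 -0.1689  0.0255] y -0.186..-0.157
  0.063: xyz [ 0.5752 -0.1673  0.0246] y -0.185..-0.157
  0.083: xyz [ 0.5959 -0.1816  0.0243] y -0.186..-0.178
```

View pics/c5.png

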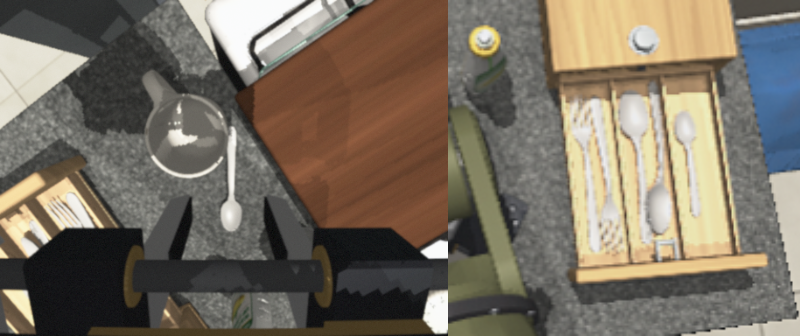

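The spoon lies in the middle lane with its bowl at the front (658,210). The teaspoon in the wrist view runs from (233,128) to (231,230), aligned with the tool, and its tail passes close to the mug wall.

```bash
python3 - <<'E'
from m import *
z=np.load("w5.npz"); im,P=z["im"],z["P"].copy()
P[np.linalg.norm(P[...,:2]-[.421,.0925],axis=-1)<.043]=np.nan
report("tea",seg(im,P,(.003,.025),(.42,.58,.03,.15)),-.6)
for q in ((.503,.089),):
    plan((*q,.06,np.pi-.6),(*q,.027,np.pi-.6))
E
```

```text
tea 1319 ends [0.4439 0.1303] [0.5572 0.0529] len 0.1372
  -0.079: xyz [0.4497 0.1287 0.0051] y 0.124..0.133
  -0.059: xyz [0.4644 0.1159 0.0082] y 0.110..0.122
  -0.039: xyz [0.4806 0.1045 0.0114] y 0.099..0.110
  -0.019: xyz [0.497  0.0932 0.0139] y 0.088..0.099
  0.001: xyz [0.5145 0.0824 0.0127] y 0.077..0.087
  0.021: xyz [0.5305 0.0711 0.0052] y 0.058..0.083
  0.041: xyz [0.5476 0.0598 0.0071] y 0.051..0.072
-3.70 0.50 15.36 -0.00 -0.00 0.07  dist 158 mm turn 0.5 deg
-3.70 0.50 18.66 -0.00 -0.00 0.07  dist 190 mm turn 0.5 deg
```

Emit:
send_rows(
  rows="-3.7 0.5 5 0 0 0;-3.7 0.5 9.5 0 0 0;-3.7 0.5 13 0 0 0;-3.7 0.5 16 0 0 0;-3.7 0.5 17.5 0 0 0;-3.7 0.5 18.3 0 0 0;-3.7 0.5 18.6 0 0 0;-3.7 0.5 18.6 0 0 0;-3.7 0.5 18.6 0 0 0",
)

```text
clock: 16.75
ee_pos: [0.5035, 0.0899, 0.0288]
eef_rot: [0.291, 0.957, 0.0, 0.001]
force: [0.3, -1.1, 0.5]
opening: 0.045
grasp_force: 0.0
```

Emit:
send_rows(
  rows="0 0 0 0 0 0;0 0 0 0 0 0;0 0 0 0 0 0;0 0 0 0 0 0;0 0 -1 0 0 0;0 0 -3 0 0 0;0 0 -7 0 0 0;0 0 -11 0 0 0;0 0 -12 0 0 0",
  claw=0,
  newtons=25,
)

```text
clock: 17.65
ee_pos: [0.5043, 0.0903, 0.1527]
eef_rot: [0.29, 0.957, 0.001, 0.003]
force: [0.6, -0.1, -0.7]
opening: 0.0198
grasp_force: 24.9
```

```bash
python3 - <<'E'
from m import *
s=sensors.sense(); print(s["clock"],s["ee_pos"],s["opening"],s["grasp_force"])
im,d,P=cloud("wrist"); p=s["ee_pos"]
Q=seg(im,P,(p[2]-.05,p[2]+.0),(p[0]-.1,p[0]+.1,p[1]-.08,p[1]+.08)); report("held",Q,-.6)
w=np.pi-.053; t=np.array([.492,-.156]); q=t+.003*np.array([.9986,-.053])-.074*np.array([.053,.9986]); print(q)
plan((*q,.2,w),(*q,.12,w),(*q,.069,w))
E
```

```text
17.65 [0.5043421  0.09027574 0.15265774] 0.019760344835667333 24.924443109221848
held 3796 ends [0.4459 0.1306] [0.5355 0.0693] len 0.1086
  -0.052: xyz [0.4501 0.1272 0.1292] y 0.120..0.132
  -0.032: xyz [0.4662 0.1162 0.1325] y 0.110..0.123
  -0.012: xyz [0.4828 0.1052 0.1359] y 0.099..0.112
  0.008: xyz [0.4995 0.0942 0.1382] y 0.089..0.100
  0.028: xyz [0.5164 0.0831 0.1372] y 0.077..0.088
  0.048: xyz [0.5324 0.0723 0.1298] y 0.061..0.084
[ 0.4910738 -0.2300554]
-16.73 -27.34 -4.82 0.02 0.04 -3.84  dist 324 mm turn 30.7 deg
-16.69 -27.37 3.18 0.02 0.04 -3.84  dist 322 mm turn 30.7 deg
-16.67 -27.39 8.28 0.02 0.04 -3.84  dist 331 mm turn 30.7 deg
```

Emit:
send_rows(
  rows="-16.7 -27.4 -4 0 0 -3.8;-16.7 -27.4 -4 0 0 -3.8;-16.7 -27.4 -4 0 0 -3.8;-16.7 -27.4 -4 0 0 -3.8;-16.7 -27.4 -4 0 0 -3.8;-16.7 -27.4 -4 0 0 -3.8;-16.7 -27.4 -4 0 0 -3.8;-16.7 -27.4 0 0 0 -3.8;-16.7 -27.4 3 0 0 -3.8;-16.7 -27.4 3 0 0 -3.8",
)

```text
clock: 18.7
ee_pos: [0.4873, -0.2297, 0.1135]
eef_rot: [0.03, 1.0, 0.002, -0.004]
force: [-0.1, 0.2, -0.0]
opening: 0.0197
grasp_force: 24.9
```

```bash
python3 - <<'E'
from m import *
s=sensors.sense(); print(s["clock"],s["ee_pos"],s["opening"],s["grasp_force"])
w=np.pi-.053; plan((.491,-.23,.12,w),(.491,-.23,.069,w))
E
```

```text
18.7 [ 0.48728526 -0.22969969  0.11345305] 0.019712853677630694 24.9245858466975
-0.37 -0.01 -0.66 0.03 -0.05 -0.05  dist 8 mm turn 0.6 deg
-0.41 -0.02 4.44 0.03 -0.05 -0.05  dist 45 mm turn 0.6 deg
```

Emit:
send_rows(
  rows="-0.2 0 2 0 0 0;-0.2 0 3.5 0 0 0;-0.2 0 4.5 0 0 0;-0.2 0 4.9 0 0 0;-0.2 0 4.9 0 0 0;-0.2 0 4.9 0 0 0",
)

```text
clock: 19.3
ee_pos: [0.4918, -0.2308, 0.0697]
eef_rot: [0.029, 1.0, -0.0, 0.0]
force: [-0.1, 0.7, -1.0]
opening: 0.0199
grasp_force: 24.9
```

Emit:
send_rows(
  rows="0 0 0 0 0 0;0 0 0 0 0 0;0 0 0 0 0 0;0 0 0 0 0 0;0 0 -2 0 0 0;0 0 -6 0 0 0;0 0 -10 0 0 0;0 0 -10 0 0 0;0 0 -10 0 0 0",
  claw=4,
)

```text
clock: 20.2
ee_pos: [0.4915, -0.2307, 0.1692]
eef_rot: [0.029, 1.0, -0.0, 0.001]
force: [0.5, 0.3, -0.8]
opening: 0.0401
grasp_force: 0.0
```

```bash
python3 - <<'E'
from m import *
s=sensors.sense(); print(s["clock"],s["ee_pos"],s["opening"])
im,d,P=cloud("wrist"); save(im,"w6.png",1.3)
Q=seg(im,P,(.019,.06),(.37,.61,-.251,-.216)); report("tea in drawer",Q,-.053)
Q=P[(P[...,0]>.3)&(P[...,0]<.42)&(P[...,1]<-.02)&(P[...,1]>-.3)&(P[...,2]>.088)&(P[...,2]<.105)]
c,a,L,W=axis(Q); print("front top",len(Q),c,a,L,W)
w=np.pi-.053
plan((.325,-.147,.17,w),(.325,-.147,.075,w),(.345,-.147,.075,w))
E
```

```text
20.2 [ 0.49153217 -0.2307193   0.1691791 ] 0.04011193714117375
tea in drawer 4198 ends [ 0.42   -0.2275] [ 0.5796 -0.2359] len 0.1598
  -0.088: xyz [ 0.4264 -0.226   0.023 ] y -0.232..-0.216
  -0.068: xyz [ 0.4449 -0.2276  0.0257] y -0.249..-0.216
  -0.048: xyz [ 0.4646 -0.2316  0.0288] y -0.250..-0.216
  -0.028: xyz [ 0.4847 -0.2339  0.031 ] y -0.251..-0.216
  -0.008: xyz [ 0.5052 -0.2354  0.0209] y -0.251..-0.216
  0.012: xyz [ 0.525  -0.2337  0.0228] y -0.251..-0.216
  0.032: xyz [ 0.5447 -0.2341  0.0243] y -0.251..-0.216
  0.052: xyz [ 0.5649 -0.2344  0.0199] y -0.251..-0.216
front top 9588 [ 0.37002231 -0.16145358] [0.04975087 0.99876165] 0.2019412 0.01694268
17.08 7.36 -0.17 0.00 -0.01 -0.04  dist 186 mm turn 0.3 deg
17.07 7.35 9.33 0.00 -0.01 -0.04  dist 208 mm turn 0.3 deg
15.07 7.47 9.32 0.00 -0.01 -0.04  dist 192 mm turn 0.3 deg
```

View pics/w6.png

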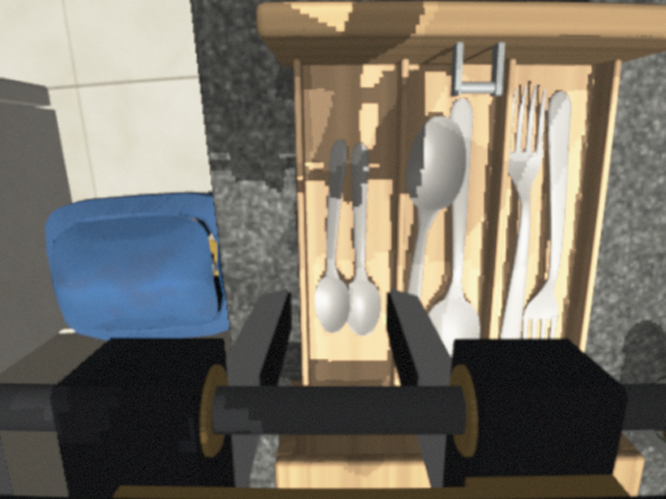

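All three pieces lie in their lanes: teaspoons at (332,300), spoons in the middle and forks on the image's right. Now I move in front of the drawer to shut it.

Emit:
send_rows(
  rows="17.2 7.4 0 0 0 0;17.2 7.4 0 0 0 0;17.2 7.4 0 0 0 0;17.2 7.4 0 0 0 0;17.2 7.4 1 0 0 0;17.2 7.4 5 0 0 0;17.2 7.4 8.5 0 0 0;17.2 7.4 9.8 0 0 0;17.2 7.4 9.8 0 0 0;17.2 7.4 9.8 0 0 0",
  claw=0,
)

```text
clock: 21.25
ee_pos: [0.3242, -0.1467, 0.0706]
eef_rot: [0.029, 1.0, 0.0, -0.001]
force: [0.8, -0.3, -0.8]
opening: 0.0007
grasp_force: 0.0
```

Emit:
send_rows(
  rows="-1 0 0 0 0 0;-1.5 0 0 0 0 0;-2 0 0 0 0 0;-2.5 0 0 0 0 0;-3 0 0 0 0 0;-4 0 0 0 0 0;-5 0 0 0 0 0;-6 0 0 0 0 0;-7 0 0 0 0 0;-8 0 0 0 0 0",
)

```text
clock: 22.25
ee_pos: [0.4047, -0.1513, 0.0707]
eef_rot: [0.029, 1.0, 0.0, -0.0]
force: [-4.2, 2.9, 1.0]
opening: 0.0
grasp_force: 2.1
```

Emit:
send_rows(
  rows="-1 0 0 0 0 0;-2 0 0 0 0 0;-3 0 0 0 0 0;-4 0 0 0 0 0;-5 0 0 0 0 0;-6 0 0 0 0 0;-7 0 0 0 0 0;-8 0 0 0 0 0;-9 0 0 0 0 0;-10 0 0 0 0 0",
)

```text
clock: 23.25
ee_pos: [0.5045, -0.157, 0.0706]
eef_rot: [0.029, 1.0, 0.0, -0.0]
force: [-5.0, 2.4, 0.8]
opening: 0.0004
grasp_force: 2.4
```

Emit:
send_rows(
  rows="-1 0 0 0 0 0;-2 0 0 0 0 0;-3 0 0 0 0 0;-4 0 0 0 0 0;-4.5 0 0 0 0 0;-5 0 0 0 0 0",
)

```text
clock: 23.85
ee_pos: [0.5541, -0.16, 0.0706]
eef_rot: [0.029, 1.0, 0.0, -0.0]
force: [-5.0, 3.1, 0.5]
opening: 0.0002
grasp_force: 2.2
```

```bash
python3 - <<'E'
from m import *
s=sensors.sense(); print(s["clock"],s["ee_pos"],s["force"])
def front(P,x0,x1):
    q=P[(P[...,0]>x0)&(P[...,0]<x1)&(P[...,1]<-.03)&(P[...,1]>-.3)&(P[...,2]>.09)&(P[...,2]<.104)]
    c,a,L,W=axis(q); print("front",len(q),c,a,L,W)
im,d,P=cloud("wrist")
front(P,s["ee_pos"][0]-.03,s["ee_pos"][0]+.04)
im,d,P=cloud("scene"); front(P,s["ee_pos"][0]-.03,s["ee_pos"][0]+.04)
E
```

```text
23.85 [ 0.5540588  -0.15995834  0.07057564] [-4.97892074  3.1351994   0.47548459]
front 1496 [ 0.56175482 -0.16134235] [0.03897257 0.9992403 ] 0.21604761 0.034890875
front 217 [ 0.55706403 -0.16785355] [0.01039087 0.999946  ] 0.20809978 0.032347936
```

Emit:
send_rows(
  rows="-0.4 0 0 0 0 0;-0.8 0 0 0 0 0;-1.2 0 0 0 0 0;-1.5 0 0 0 0 0;-1.7 0 0 0 0 0;-1.9 0 0 0 0 0;-2.1 0 0 0 0 0;-2.1 0 0 0 0 0",
)

```text
clock: 24.75
ee_pos: [0.5747, -0.1615, 0.0708]
eef_rot: [0.029, 1.0, -0.0, 0.0]
force: [-1.8, 0.3, -1.1]
opening: -0.0001
grasp_force: 0.8
```

Emit:
send_rows(
  rows="-0.1 0 0 0 0 0;-0.2 0 0 0 0 0;-0.3 0 0 0 0 0;-0.3 0 0 0 0 0",
)

```text
clock: 25.15
ee_pos: [0.5777, -0.1617, 0.0708]
eef_rot: [0.029, 1.0, -0.0, -0.0]
force: [-3.6, 0.7, 0.3]
opening: 0.0006
grasp_force: 1.7
```

Emit:
send_rows(
  rows="-0.1 0 0 0 0 0;-0.2 0 0 0 0 0;-0.2 0 0 0 0 0",
)

```text
clock: 25.45
ee_pos: [0.5798, -0.1618, 0.0708]
eef_rot: [0.029, 1.0, -0.0, 0.0]
force: [-4.6, 0.7, -1.4]
opening: 0.0006
grasp_force: 1.7
```

```bash
python3 - <<'E'
from m import *
for n in ("scene","wrist"):
    s=sensors.sense(); im,d,P=cloud(n)
    for lo,hi in ((-.25,-.2),(-.13,-.07)):
        q=P[(P[...,0]>.52)&(P[...,0]<.62)&(P[...,1]>lo)&(P[...,1]<hi)&(P[...,2]>.03)&(P[...,2]<.088)]
        if len(q): print(n,"front face",len(q),np.median(q,0))
        q=P[(P[...,0]>.52)&(P[...,0]<.66)&(P[...,1]>lo)&(P[...,1]<hi)&(P[...,2]>.092)&(P[...,2]<.108)]
        if len(q): print("  top x min",np.percentile(q[:,0],1))
print(s["ee_pos"],s["force"])
z=np.load("top.npz"); P=z["P"]
for lo,hi in ((-.25,-.2),(-.13,-.07)):
    q=P[(P[...,0]>.52)&(P[...,0]<.62)&(P[...,1]>lo)&(P[...,1]<hi)&(P[...,2]>.03)&(P[...,2]<.088)]; print("start face",len(q),np.median(q,0))
z=np.load("scene.npz"); P=z["P"]
for lo,hi in ((-.25,-.2),(-.13,-.07)):
    q=P[(P[...,0]>.52)&(P[...,0]<.62)&(P[...,1]>lo)&(P[...,1]<hi)&(P[...,2]>.03)&(P[...,2]<.088)]; print("start face scene",len(q),np.median(q,0))
    q=P[(P[...,0]>.52)&(P[...,0]<.66)&(P[...,1]>lo)&(P[...,1]<hi)&(P[...,2]>.092)&(P[...,2]<.108)]
    print("  top x min",np.percentile(q[:,0],1))
E
```

```text
scene front face 194 [ 0.58393905 -0.22478378  0.06020983]
  top x min 0.5805059684268722
scene front face 209 [ 0.5903493  -0.10064662  0.05983181]
  top x min 0.5871407477669379
wrist front face 3669 [ 0.58654434 -0.2295468   0.06184169]
  top x min 0.5994917270578255
wrist front face 4363 [ 0.59353437 -0.09410612  0.06095806]
  top x min 0.5929522347829139
[ 0.57971486 -0.16178904  0.07086691] [-3.35709081  1.08237731 -1.28452107]
start face 81 [ 0.58421164 -0.2247409   0.06081926]
start face 100 [ 0.59050781 -0.10022689  0.05934927]
start face scene 199 [ 0.58080426 -0.22520617  0.05993687]
  top x min 0.5792467874423238
start face scene 217 [ 0.58733421 -0.1006123   0.05956563]
  top x min 0.5859998507055932
```

The scene camera puts the front about 3 mm further in than when it was latched at the start. I let go slowly.

Emit:
send_rows(
  rows="0.1 0 0 0 0 0;0.2 0 0 0 0 0;0.4 0 0 0 0 0;0.7 0 0 0 0 0;1.2 0 0 0 0 0;3 0 0 0 0 0;6 0 0 0 0 0;6 0 -4 0 0 0;6 0 -8 0 0 0;6 0 -10 0 0 0",
)

```text
clock: 26.55
ee_pos: [0.5203, -0.1585, 0.1745]
eef_rot: [0.029, 1.0, -0.001, 0.002]
force: [0.6, -0.1, -0.2]
opening: 0.0003
grasp_force: 0.0
```

```bash
python3 - <<'E'
from m import *
s=sensors.sense(); print(s["clock"],s["ee_pos"],s["force"])
for n in ("scene","top"):
    im,d,P=cloud(n)
    for lo,hi in ((-.25,-.2),(-.13,-.07)):
        q=P[(P[...,0]>.36)&(P[...,0]<.62)&(P[...,1]>lo)&(P[...,1]<hi)&(P[...,2]>.03)&(P[...,2]<.088)]
        if len(q): print(n,"front face",len(q),np.median(q,0))
    save(im,"end_%s.png"%n,1.5)
E
```

```text
26.55 [ 0.5203014  -0.15850452  0.17452919] [ 0.60048159 -0.08041933 -0.24359361]
scene front face 191 [ 0.58094192 -0.22430641  0.05999816]
scene front face 142 [ 0.58742832 -0.09142102  0.05224293]
top front face 70 [ 0.59098822 -0.09033839  0.05739193]
```

View pics/end_scene.png

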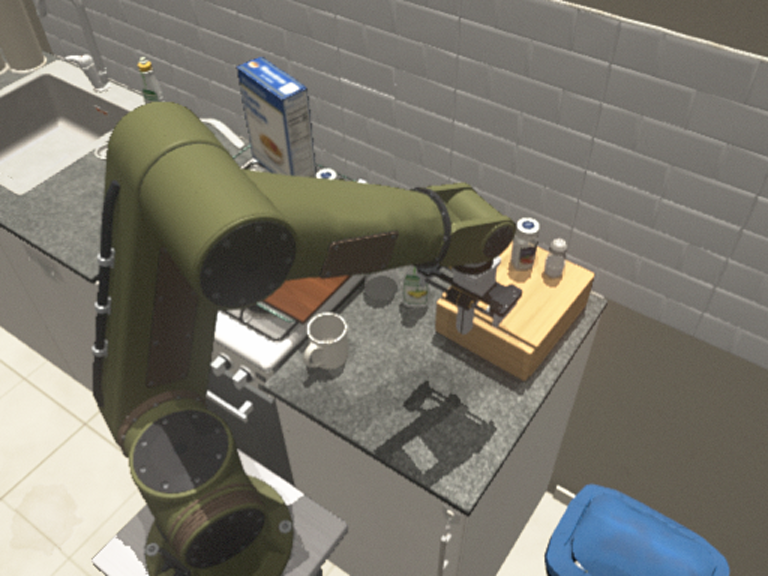

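The drawer front (450,335) is flush and back at its starting position, 0.581 by the scene camera, so it is latched. The mug, the bottle and the jars stand upright. I hand in.

```bash
python3 -c "
from h import *
print(sensors.sense()['qd'].round(3)); print(hand_in())"
```

```text
[ 0.002  0.056  0.053  0.001 -0.051  0.001]
the job is handed in; nothing more can be done
None
```

The fork, spoon and teaspoon are in the drawer lanes with their matches, the drawer is shut and measures as latched, nothing else was seen to be disturbed, and the job is handed in at about 27 s of the 72 s; no verdict was returned.

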